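# Level the crank fixture plate and pack the crank arms for tapping

## Robot

A 6-joint arm with a two-finger parallel gripper is mounted at the origin on the work surface. World frame = base frame: x ahead of the robot, y to its left, z up, the work surface at z = 0. Lengths are in m, angles in rad, forces in N, time in s.
With the tool pointing down it reaches from about 0.3 to 0.775 m from the base axis. Payload 14.6 kg.
Tool frame: the origin (TCP) lies at the centre of the arm's flange, where the gripper is bolted on; the fingertips stand 199 mm ahead of it and the grasp point (between the pads) lies ctrl.tcp_to_grasp ahead of it (ctrl.tcp_to_grasp is the distance from the TCP to the grasp point, in m); z points along the fingers, y is the line along which they close (so a half turn about z gives the same grasp; the last joint's range is limited). The gripper opens to 94 mm and grips with 3 to 60 N. Pads are 16 mm wide; open, the fingers measure 119 mm over their backs; the gripper's body (75 mm by 177 mm) begins 78 mm behind the grasp point.
Start: joints at [-1.241, 0.3, 1.521, -0, 1.321, -0.067], TCP at [0.213, -0.507, 0.405] pointing down, gripper open.
Joint ranges: [-3.03, 3.03], [-0.79, 2.21], [0.23, 2.52], [-1.04, 4.18], [0, 3.07], [-2.55, 2.55]. Speed limits (rad/s): [2.22, 2.22, 2.57, 3.14, 3.14, 3.14].

## Interface

Orientations are given as [roll, pitch, yaw] about the fixed x, y, z axes, in that order (R = Rz(yaw) Ry(pitch) Rx(roll)).
In Python, from station import ctrl gives the robot as it stands. The module is installed in compiled form; this text tells all that it offers.
- The arm moves only by the shell command python3 -m jog 'ROWS' [OPENING] [FORCE]. ROWS is JSON, a list of rows, each a list of 6 numbers: the shift along the tool's x, y, z in cm, then the turn, a rotation vector about the tool's x, y, z in rad. In form: [[tx, ty, tz, ax, ay, az], ...]. A call has 1 to 8 rows; each row is the pose to reach, as a shift and turn from the pose commanded when the call began, along the tool's axes at that moment; what a row does not reach only later rows make up. A row lasts 1/10 s, in which the tool goes at most 50 mm and 8.59 degrees, less where a joint would pass 70% of its speed; a pose out of reach is approached as far as the arm can. A call with a gripper value outside its range is refused whole. OPENING is the opening in per cent of the stroke, from 0 (shut) to 100 (fully open), set as the call begins (- or left out, the last holds). The fingers move at their own pace and stop on an object; FORCE is the grip in N (left out, the last holds). Time passes only in rows, so rows that repeat a pose let the fingers close. It gives the time, the measured TCP pose, the force, the opening and the grip force at its end, in the units of the state.
- ctrl.get_obs(): the state, without advancing time (a new reading comes with each control period).
- ctrl.camera(name): name is "side" or "top" or "wrist"; returns a dict with "img" (480x640x3 uint8, blue, green, red), "intrinsics" (3x3 intrinsics, pixels), "R" (3x3) and "t" (3): a world point X has camera coordinates R X + t. Camera axes: x right, y down, z forward; pixel columns grow to the right and rows downward; lengths in m; the calibration is good to about 2 mm. The wrist camera is an equidistant fisheye: a pixel r from the principal point sees the ray r / f radians off the axis. A picture is of the moment at which its call begins. There is no depth.
- ctrl.hand_in(): hands the job in; it is judged then, once.
The state is a dict: "time_s": time; "qpos": joint angles; "joint_vel": joint speeds; "tau": joint torques, N m; "ee_pos": TCP position; "eef_rot": TCP orientation; "force": force on the tool from outside, world axes, zero at the start; "moment": the same for the moment, N m; "grip_width": finger opening in m; "grip_force": force on a finger pad.
Only numpy, scipy, OpenCV 4.12 (cv2) and the standard library are available. Lean on these libraries where they do the work, as an engineer would, in place of code of your own. Each camera call takes 0.05 s, during which the arm holds its last target. There are 200 camera calls.

## Task

The fixture plate has been knocked out of level: turn its two foot screws until the bubbles of its two vials both stand midway between their lines. Then slide under the pedal end of each crank arm standing on the plate the forked packer that fits snugly, that is the thickest one that goes in, pushed in from the plate's front with its slot centred under the pedal hole so that the tap can pass. Leave the packers that are not needed lying flat on the bench, off the plate, and do not disturb the bottle, the spanner or the bearing cup.

Things in the scene. Friction and masses are not known exactly. Their poses are not given: they have to be found in the camera images.
- fixture: The fixture: a steel plate 310 (x) x 390 (y) x 18 mm on a fixed foot at its back left (x 85, y 180 mm) and two foot screws. Origin: on the bench under the plate, which spans x -165 to 145, y -190 to 200 mm; x points from its front edge (towards the robot) to the back, y to its left, z up. The plate's top is 40 mm above the bench when level; it leans at most 1 degree.
- plate: The plate itself, which tilts; same origin and axes as the fixture when level.
- side_vial_centre (a point): Middle of the side vial's face, 51 mm above the bench, at the plate's left edge (x 0, y 180 mm): a tubular vial lying along x in a dark 64 x 24 mm block 10 mm high, with a green face and two black lines 23 mm apart.
- cross_vial_centre (a point): Middle of the cross vial's face, the same kind of vial lying along y on the plate at x -30, y 122 mm.
- side_bubble: Bubble of the side vial, a pale patch 16 mm long; it runs along x towards the higher end and stands midway between the lines when the plate is level that way. Origin: its centre.
- cross_bubble: Bubble of the cross vial, the same, running along y.
- screw_front: Foot screw at the plate's front left (x -90, y 180 mm in the fixture's frame): upright axle, round fluted black knob 36 mm wide, 93 to 117 mm above the bench. Origin: on the axis at the bench. Stiff (0.1 N m), stays where left. Per radian clockwise seen from above the plate rises 0.4 mm there and the side bubble moves 2.4 mm to the front (-x); anticlockwise the opposite.
- screw_back: Foot screw at the plate's back right (x 85, y -170 mm), the same as screw_front. Per radian clockwise the plate rises 0.4 mm there and the cross bubble moves 2.4 mm to the right (-y); anticlockwise the opposite. Each screw acts on its own bubble only; level lies within 4.5 rad of turning for either, and both stop 6 rad either side of level.
- crank_a: Black crank arm bolted to a heavy steel stand (2 kg) on the plate. Two or all three of crank_a, b, c are present (absent: None), in any of three places. Origin: on the plate's top face under the pedal hole's centre; x along the arm to its bolted end, 165 mm off, away from the plate's front edge; z up.
- crank_b: As crank_a. The pedal end is a round flat-bottomed boss, 34 mm wide, 14 mm thick, centred over the origin. Between it and the plate is a gap, different for each crank and open to -x and the sides: find by trying which packer it takes (about 1.3 mm play for the right one).
- crank_c: As crank_a. Beyond the boss the arm is 25 mm wide and its underside rises; the bolted end is 41 mm wide, its top 45 mm above the plate. The stand's foot is 60 mm wide, 8 mm thick, at x 83 to 203 mm.
- packer_8: Forked steel packer 80 x 40 x 8 mm, flat, fork in its front (+x) end: 18 mm slot between two prongs. Origin: underside, middle of the slot (goes under the pedal hole's centre). On its x axis: prong tips +18 mm, slot's closed end -9, tab centre -48, back end -62. Upright pull tab 26 (x) x 12 (y) mm, rising 30 mm above the packer's top face. z up.
- packer_11: Forked steel packer 80 x 40 x 11 mm, flat, fork in its front (+x) end: 18 mm slot between two prongs. Origin: underside, middle of the slot (goes under the pedal hole's centre). On its x axis: prong tips +18 mm, slot's closed end -9, tab centre -48, back end -62. Upright pull tab 26 (x) x 12 (y) mm, rising 30 mm above the packer's top face. z up.
- packer_14: Forked steel packer 80 x 40 x 14 mm, flat, fork in its front (+x) end: 18 mm slot between two prongs. Origin: underside, middle of the slot (goes under the pedal hole's centre). On its x axis: prong tips +18 mm, slot's closed end -9, tab centre -48, back end -62. Upright pull tab 26 (x) x 12 (y) mm, rising 30 mm above the packer's top face. z up.
- packer_17: Forked steel packer 80 x 40 x 17 mm, flat, fork in its front (+x) end: 18 mm slot between two prongs. Origin: underside, middle of the slot (goes under the pedal hole's centre). On its x axis: prong tips +18 mm, slot's closed end -9, tab centre -48, back end -62. Upright pull tab 26 (x) x 12 (y) mm, rising 30 mm above the packer's top face. z up.
- oil_bottle: White plastic bottle, 48 mm wide, 110 mm tall, upright; not to be disturbed. Origin: centre of its underside.
- spanner: Steel spanner lying on the bench, about 180 mm long; not to be disturbed. Origin: near its middle, on the bench.
- bearing_cup: Dark bearing cup, 44 mm wide, 34 mm tall, upright; not to be disturbed. Origin: centre of its underside.
Mind the look-alikes: they are no part of the job. Leave any red look-alike of the packer_8 alone. Leave any purple look-alike of the packer_14 alone.

How it is judged:
On the way, in this order (a step that is already met when the one before it is completed fails the run):
1. the plate is level: both bubbles stand between their lines (distance between side_bubble and side_vial_centre below 0.0035 m and distance between cross_bubble and cross_vial_centre below 0.0035 m), for 0.5 s.
2. under the pedal end of every crank lies its snug packer (horizontal distance between packer_8 and crank_a below 0.008 m and z of packer_8 in the frame of crank_a between -0.003 and 0.003 m and angle between the x axis of packer_8 and the x axis of crank_a, either way round below 0.25 rad and linear speed of each of packer_8, packer_11, packer_14 below 0.02 m/s and horizontal distance between packer_11 and crank_b below 0.008 m and z of packer_11 in the frame of crank_b between -0.003 and 0.003 m and angle between the x axis of packer_11 and the x axis of crank_b, either way round below 0.25 rad and horizontal distance between packer_14 and crank_c below 0.008 m and z of packer_14 in the frame of crank_c between -0.003 and 0.003 m and angle between the x axis of packer_14 and the x axis of crank_c, either way round below 0.25 rad), for 0.2 s.
At the end, for the whole second after the job is handed in: Each bubble within 3.5 mm of its vial's middle; under each crank present lies the thickest packer its gap takes, flat on the plate, slot within 8 mm of the hole's axis, along the arm within 0.25 rad; every other packer lies flat on the bench; all at rest (all of step 1 and all of step 2 and ((horizontal distance between packer_8 and crank_a below 0.008 m and z of packer_8 in the frame of crank_a between -0.003 and 0.003 m and angle between the x axis of packer_8 and the x axis of crank_a, either way round below 0.25 rad and linear speed of packer_8 below 0.02 m/s) or (height (world z) of packer_8 between -0.004 and 0.004 m and angle between packer_8's own z axis and vertical below 0.05 rad and linear speed of packer_8 below 0.02 m/s)) and ((horizontal distance between packer_11 and crank_b below 0.008 m and z of packer_11 in the frame of crank_b between -0.003 and 0.003 m and angle between the x axis of packer_11 and the x axis of crank_b, either way round below 0.25 rad and linear speed of packer_11 below 0.02 m/s) or (height (world z) of packer_11 between -0.004 and 0.004 m and angle between packer_11's own z axis and vertical below 0.05 rad and linear speed of packer_11 below 0.02 m/s)) and ((horizontal distance between packer_14 and crank_c below 0.008 m and z of packer_14 in the frame of crank_c between -0.003 and 0.003 m and angle between the x axis of packer_14 and the x axis of crank_c, either way round below 0.25 rad and linear speed of packer_14 below 0.02 m/s) or (height (world z) of packer_14 between -0.004 and 0.004 m and angle between packer_14's own z axis and vertical below 0.05 rad and linear speed of packer_14 below 0.02 m/s)) and height (world z) of packer_17 between -0.004 and 0.004 m and angle between packer_17's own z axis and vertical below 0.05 rad and linear speed of packer_17 below 0.02 m/s); the robot touches nothing.
It fails at once if a bystander (bottle, spanner, bearing cup) is pushed more than 30 mm or tipped (distance of any of oil_bottle, spanner, bearing_cup from where it was at the start of the episode above 0.03 m or angle between any of oil_bottle, bearing_cup's own z axis and vertical above 0.5 rad).
Of crank_a, crank_b, crank_c only 2 to 3 are there at a start; the rules pass over those that are not, and their reading is None.
At some moment in a run one of packer_8, packer_11, packer_14, packer_17 may be knocked a few centimetres aside while the robot is not near it.
It also fails if it takes over 210 s, if anything falls off the work surface, if the arm or the gripper's body presses on something with over 40 N, if the wrist force passes 120 N, or if a joint passes its speed limit or range.

## Working session

There is one attempt and no reset: what is moved stays moved. The work goes in short steps, Python scripts to look and compute and a shell command to move; the robot and the scene stay as the last step left them, time stands still between calls to the robot, and variables do not carry over. Pictures are saved under pics/ and viewed, at most 14 in all, crops included, and the job is handed in when it is done.

```bash
mkdir -p pics; cat > h.py <<'E'
from station import ctrl
import numpy as np, cv2
from scipy.spatial.transform import Rotation as Ro
def ray(c,u,v,fish=False):
    K=np.array(c["intrinsics"]);x=(u-K[0,2])/K[0,0];y=(v-K[1,2])/K[1,1]
    if fish:
        r=np.hypot(x,y);s=np.sinc(r/np.pi);d=np.array([x*s,y*s,np.cos(r)])
    else: d=np.array([x,y,1.])
    R=np.array(c["R"]);t=np.array(c["t"]);return -R.T@t,R.T@d
def onz(c,u,v,z,fish=False):
    o,d=ray(c,u,v,fish);return o+d*(z-o[2])/d[2]
def proj(c,X,fish=False):
    K=np.array(c["intrinsics"]);p=np.array(c["R"])@np.array(X)+np.array(c["t"])
    if fish:
        th=np.arctan2(np.hypot(p[0],p[1]),p[2]);q=p[:2]/np.hypot(p[0],p[1])*th
    else: q=p[:2]/p[2]
    return q[0]*K[0,0]+K[0,2],q[1]*K[1,1]+K[1,2]
E
python3 - <<'E'
from h import *
for n in("side","top","wrist"):
    c=ctrl.camera(n);cv2.imwrite(f"pics/{n}0.png",c["img"]);R=np.array(c["R"]);print(n,-R.T@np.array(c["t"]),R[2].round(2),np.array(c["intrinsics"]).round(1).tolist())
o=ctrl.get_obs();print(o);print(ctrl.tcp_to_grasp)
E
```

```text
side [0.31039595 1.04574145 0.73603572] [ 0.17 -0.83 -0.53] [[461.0, 0.0, 317.0], [0.0, 461.0, 233.3], [0.0, 0.0, 1.0]]
top [ 0.43465865 -0.01395073  1.24322605] [ 0.07  0.01 -1.  ] [[463.3, 0.0, 315.5], [0.0, 463.3, 245.2], [0.0, 0.0, 1.0]]
wrist [ 0.27869223 -0.48000604  0.38416363] [-0.23 -0.09 -0.97] [[371.6, 0.0, 319.1], [0.0, 371.6, 243.0], [0.0, 0.0, 1.0]]
{'time_s': 0.15, 'qpos': array([-1.24060241e+00,  3.00308382e-01,  1.52143914e+00, -8.51563020e-06,
        1.32072499e+00, -6.66242938e-02]), 'joint_vel': array([ 0.00082773, -0.00246377, -0.00020189, -0.00129472, -0.00029337,
       -0.00072423]), 'tau': array([ 2.51660509e-03, -5.31954575e+01, -3.52817845e+01,  7.09658652e-02,
        2.35769752e-02, -7.57954194e-05]), 'ee_pos': array([ 0.21254095, -0.50723793,  0.40423557]), 'eef_rot': array([-3.14071420e+00, -5.03457057e-05,  3.96820296e-01]), 'force': array([ 0.15543966, -0.42690363,  0.54167012]), 'moment': array([0.014243  , 0.01162046, 0.00595247]), 'grip_force': 0.0, 'grip_width': 0.09421278718640108}
0.1804
```

View pics/top0.png

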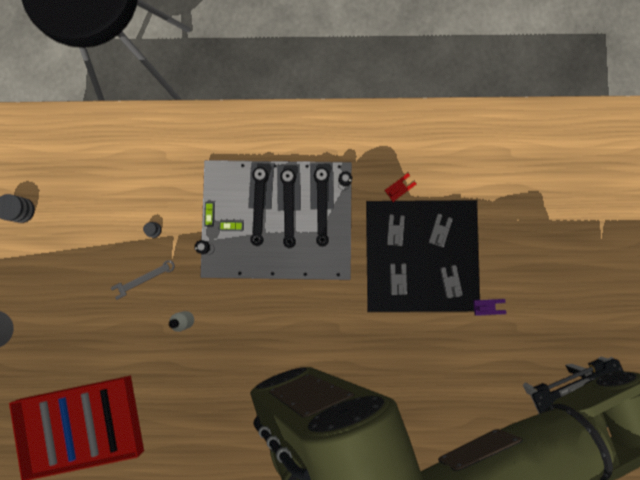

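View pics/side0.png

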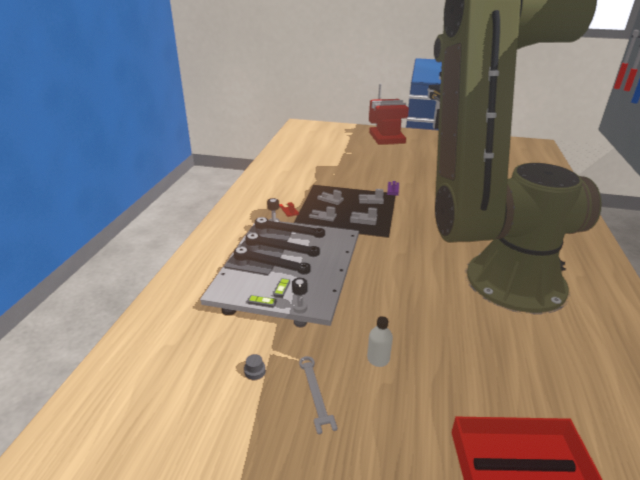

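```bash
python3 - <<'E'
from h import *
c=ctrl.camera("top");im=c["img"]
for n,u,v,z in [("side vial",209,213,.051),("cross vial",231,226,.051),("scr f",203,247,.117),("scr b",345,178,.117),("A",257,240,.066),("B",289,241,.066),("C",322,240,.066),("bolt1",260,174,.085),("bolt2",288,176,.085),("bolt3",322,174,.085),("c00",202,279,.04),("c01",351,279,.04),("c10",205,161,.04),("c11",351,162,.04)]: print(n,onz(c,u,v,z).round(3))
# bright gray packers on mat
sub=im[200:312,366:480].astype(int);m=((sub.min(2)>75)&(sub.max(2)-sub.min(2)<30)).astype(np.uint8)
k,l,s,ce=cv2.connectedComponentsWithStats(m)
for i in range(1,k):
    if s[i,4]>60:
        r=cv2.minAreaRect(np.argwhere(l==i)[:,::-1].astype(np.float32)+[366,200]) if 0 else cv2.minAreaRect((np.argwhere(l==i)[:,::-1]+np.array([366,200])).astype(np.float32))
        print(r,s[i,4],onz(c,*r[0],.012).round(3))
cv2.imwrite("pics/crop1.png",cv2.resize(im[150:320,190:510],None,fx=2.5,fy=2.5,interpolation=cv2.INTER_CUBIC))
E
```

```text
side vial [0.602 0.276 0.051]
cross vial [0.567 0.218 0.051]
scr f [0.509 0.273 0.117]
scr b [ 0.677 -0.075  0.117]
A [0.529 0.148 0.066]
B [0.526 0.067 0.066]
C [ 0.528 -0.018  0.066]
bolt1 [0.696 0.139 0.085]
bolt2 [0.69  0.068 0.085]
bolt3 [ 0.694 -0.019  0.085]
c00 [0.431 0.295 0.04 ]
c01 [ 0.429 -0.092  0.04 ]
c10 [0.742 0.29  0.04 ]
c11 [ 0.736 -0.095  0.04 ]
((440.5, 230.0), (14.23024845123291, 28.144268035888672), 18.43494987487793) 255 [ 0.557 -0.333  0.012]
((395.6241455078125, 230.01034545898438), (14.200778007507324, 27.32196617126465), 4.763641834259033) 290 [ 0.558 -0.214  0.012]
((398.4231872558594, 279.00299072265625), (28.555809020996094, 14.220256805419922), 87.79740142822266) 312 [ 0.428 -0.219  0.012]
((451.2692565917969, 281.34619140625), (29.417421340942383, 14.512594223022461), 78.69007110595703) 285 [ 0.421 -0.358  0.012]
```

View pics/crop1.png

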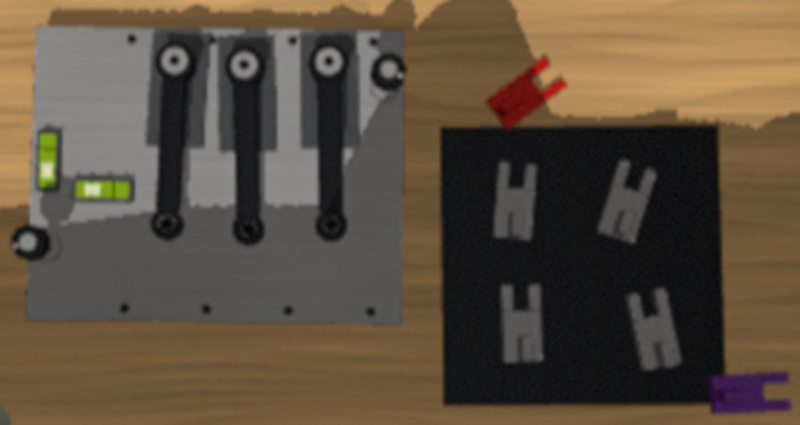

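Candidates: grey packers at top-image pixels (396,230), (440,230), (398,279), (451,281); look-alikes red (402,185) and purple (490,307) are ruled out by colour. All three cranks are present. The side bubble stands to the front and the cross bubble to the left. I'll go to the front screw first.

```bash
python3 -m jog '[[19.2,-20.1,0,0,0,0],[19.2,-20.1,0,0,0,0],[19.2,-20.1,0,0,0,0],[19.2,-20.1,0,0,0,0],[19.2,-20.1,0,0,0,0],[19.2,-20.1,0,0,0,0],[19.2,-20.1,0,0,0,0]]'
python3 -m jog '[[19.2,-20.1,0,0,0,0],[19.2,-20.1,0,0,0,0],[19.2,-20.1,0,0,0,0],[19.2,-20.1,0,0,0,0],[19.2,-20.1,0,0,0,0],[19.2,-20.1,0,0,0,0],[19.2,-20.1,0,0,0,0]]'
python3 -m jog '[[19.2,-20.1,4,0,0,0.8],[19.2,-20.1,8,0,0,0.8],[19.2,-20.1,8,0,0,0.8],[19.2,-20.1,8,0,0,0.8],[19.2,-20.1,8,0,0,0.8],[19.2,-20.1,8,0,0,0.8],[19.2,-20.1,8,0,0,0.8],[19.2,-20.1,8,0,0,0.8]]'
python3 - <<'E'
from h import *
o=ctrl.get_obs();print(o["ee_pos"],o["eef_rot"],o["qpos"])
c=ctrl.camera("wrist");cv2.imwrite("pics/w1.png",c["img"])
im=c["img"].astype(int)
hsv=cv2.cvtColor(c["img"],cv2.COLOR_BGR2HSV)
m=((hsv[...,0]>28)&(hsv[...,0]<48)&(hsv[...,1]>60)&(hsv[...,2]>90)).astype(np.uint8)
k,l,s,ce=cv2.connectedComponentsWithStats(m)
for i in range(1,k):
    if s[i,4]>40:print(s[i],ce[i].round(1),onz(c,*ce[i],.051,True).round(4))
for n,p in [("sf",(.509,.273,.117)),("sv",(.602,.276,.051)),("cv",(.567,.218,.051))]:print(n,proj(c,p,True))
E
```

```text
time_s: 0.9
ee_pos: [0.3126, -0.2453, 0.4049]
eef_rot: [3.141, -0.0, 0.4]
force: [0.0, -0.7, -0.7]
grip_width: 0.0939
grip_force: 0.0
time_s: 1.6
ee_pos: [0.4123, 0.0137, 0.4044]
eef_rot: [-3.141, 0.0, 0.4]
force: [-0.4, -0.8, 0.4]
grip_width: 0.0942
grip_force: 0.0
time_s: 2.4
ee_pos: [0.5114, 0.2712, 0.3234]
eef_rot: [3.14, 0.001, -0.401]
force: [-0.7, 0.2, -0.0]
grip_width: 0.0942
grip_force: 0.0
[0.51140775 0.27117937 0.32339018] [ 3.13990160e+00  1.28501207e-03 -4.01334496e-01] [ 4.24316810e-01  4.39960368e-01  1.52640381e+00 -2.18926432e-04
  1.17734273e+00  2.39653069e+00]
[ 233   99   54   85 1862] [258.3 138.3] [0.6014 0.2772 0.051 ]
[ 313  124   85   53 1865] [357.6 148.4] [0.5685 0.2183 0.051 ]
sf (np.float64(317.03209927210617), np.float64(291.87770859472045))
sv (np.float64(259.50131100866486), np.float64(136.7205708295602))
cv (np.float64(358.83371187908426), np.float64(150.2510164644697))
```

View pics/w1.png

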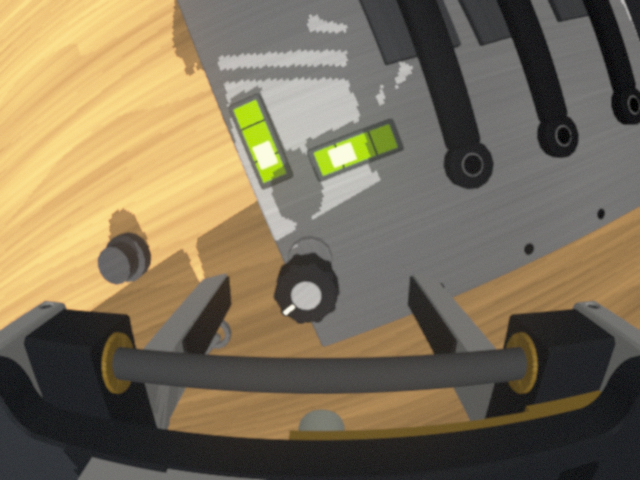

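```bash
cat > bub.py <<'E'
from h import *
def bub(c):
    hsv=cv2.cvtColor(c["img"],cv2.COLOR_BGR2HSV)
    m=((hsv[...,0]>28)&(hsv[...,0]<48)&(hsv[...,1]>60)&(hsv[...,2]>60)).astype(np.uint8)
    k,l,s,ce=cv2.connectedComponentsWithStats(m)
    for i in range(1,k):
        if s[i,4]>300:
            h=cv2.convexHull(np.argwhere(l==i)[:,::-1].astype(np.int32)); f=np.zeros(m.shape,np.uint8);cv2.fillConvexPoly(f,h,1)
            f2=cv2.erode(f,np.ones((3,3)));p=(f2>0)&(hsv[...,1]<140)&(hsv[...,2]>200)
            M=cv2.moments(f,True);ctr=(M["m10"]/M["m00"],M["m01"]/M["m00"]);q=np.argwhere(p)[:,::-1]
            a=onz(c,*ctr,.051,True)
            if len(q)<20: print("vial",a.round(4),"no bubble");continue
            b=onz(c,*q.mean(0),.051,True);print("vial",a.round(4),"bub-vial mm",((b-a)*1e3).round(1),len(q))
E
python3 - <<'E'
from bub import *
c=ctrl.camera("wrist");bub(c);print(onz(c,306,290,.112,True),onz(c,306,295,.117,True),onz(c,307,290,.117,True))
print([onz(c,u,v,.066,True).round(4) for u,v in((470,163),(560,135),(630,105))])
E
```

```text
vial [0.5994 0.2773 0.051 ] bub-vial mm [-10.1   0.3   0. ] 474
vial [0.5684 0.2201 0.051 ] bub-vial mm [0.4 9.8 0. ] 482
[0.51025967 0.27831892 0.112     ] [0.50931985 0.2785519  0.117     ] [0.5117904  0.27687662 0.117     ]
[array([0.5328, 0.1505, 0.066 ]), array([0.5275, 0.0706, 0.066 ]), array([ 0.5292, -0.0177,  0.066 ])]
```

```bash
python3 -m jog '[[-0.4,-0.6,0,0,0,0],[-0.4,-0.6,2,0,0,0],[-0.4,-0.6,3.8,0,0,0],[-0.4,-0.6,3.8,0,0,0]]' 75
python3 -m jog '[[0,0,0,0,0,0],[0,0,0,0,0,0],[0,0,0,0,0,0],[0,0,0,0,0,0],[0,0,0,0,0,0],[0,0,0,0,0,0]]' 10 40
python3 -m jog '[[0,0,0,0,0,-0.14],[0,0,0,0,0,-0.28],[0,0,0,0,0,-0.42],[0,0,0,0,0,-0.56],[0,0,0,0,0,-0.7],[0,0,0,0,0,-0.84],[0,0,0,0,0,-0.98],[0,0,0,0,0,-1.12]]'
python3 -m jog '[[0,0,0,0,0,-0.14],[0,0,0,0,0,-0.28],[0,0,0,0,0,-0.42],[0,0,0,0,0,-0.56],[0,0,0,0,0,-0.7],[0,0,0,0,0,-0.84],[0,0,0,0,0,-0.98],[0,0,0,0,0,-1.12]]'
python3 - <<'E'
from bub import *
c=ctrl.camera("wrist");bub(c);o=ctrl.get_obs();print(o["eef_rot"],o["qpos"][5],o["moment"])
E
```

```text
time_s: 2.9
ee_pos: [0.5091, 0.2777, 0.2854]
eef_rot: [3.14, 0.002, -0.404]
force: [-0.4, -0.6, -0.1]
grip_width: 0.0707
grip_force: 0.0
time_s: 3.5
ee_pos: [0.5095, 0.2789, 0.2871]
eef_rot: [-3.14, -0.001, -0.403]
force: [1.7, 5.4, 1.4]
grip_width: 0.0354
grip_force: 40.0
time_s: 4.3
ee_pos: [0.5095, 0.279, 0.2867]
eef_rot: [-3.141, -0.001, 0.722]
force: [3.2, 5.6, -2.8]
grip_width: 0.0352
grip_force: 40.0
time_s: 5.1
ee_pos: [0.5093, 0.2791, 0.2863]
eef_rot: [-3.141, -0.001, 1.842]
force: [3.0, 8.6, -5.5]
grip_width: 0.0352
grip_force: 40.0
vial [0.5961 0.2782 0.051 ] bub-vial mm [1.8 4.1 0. ] 55
[-3.14129875e+00 -1.28944520e-03  1.85215198e+00] 0.1560682281129411 [1.36752577 0.10656864 0.08343415]
```

Turning without slip; 1.96 rad more, then a check on the way up.

```bash

python3 -m jog '[[0,0,0,0,0,-0.14],[0,0,0,0,0,-0.28],[0,0,0,0,0,-0.42],[0,0,0,0,0,-0.56],[0,0,0,0,0,-0.7],[0,0,0,0,0,-0.84],[0,0,0,0,0,-0.98]]'
python3 -m jog '[[0,0,0,0,0,-0.14],[0,0,0,0,0,-0.28],[0,0,0,0,0,-0.42],[0,0,0,0,0,-0.56],[0,0,0,0,0,-0.7],[0,0,0,0,0,-0.84],[0,0,0,0,0,-0.98],[0,0,0,0,0,-0.98]]'
python3 -m jog '[[0,0,0,0,0,0],[0,0,0,0,0,0],[0,0,0,0,0,0],[0,0,-4,0,0,0],[0,0,-8,0,0,0],[0,0,-8,0,0,0]]' 80
python3 - <<'E'
from bub import *
c=ctrl.camera("wrist");bub(c);o=ctrl.get_obs();print(o["ee_pos"],o["eef_rot"],o["qpos"][5])
cv2.imwrite("pics/w2.png",c["img"])
c=ctrl.camera("top");cv2.imwrite("pics/t2.png",c["img"])
E
```

```text
time_s: 5.85
ee_pos: [0.5092, 0.2791, 0.2859]
eef_rot: [3.141, -0.001, 2.823]
force: [1.4, 7.9, -7.2]
grip_width: 0.0352
grip_force: 40.0
time_s: 6.65
ee_pos: [0.5091, 0.279, 0.2856]
eef_rot: [3.14, -0.001, -2.481]
force: [1.2, 8.3, -10.8]
grip_width: 0.0352
grip_force: 40.0
time_s: 7.25
ee_pos: [0.5098, 0.2786, 0.3723]
eef_rot: [-3.14, 0.008, -2.487]
force: [1.2, 1.0, -0.4]
grip_width: 0.0749
grip_force: 0.0
vial [0.5678 0.2201 0.051 ] bub-vial mm [0.8 9.8 0. ] 300
vial [0.5971 0.2775 0.051 ] bub-vial mm [ 1.5 -2.6  0. ] 158
[0.50952637 0.27853179 0.36935037] [-3.14041954  0.00483171 -2.48662263] -1.7885234411855035
```

```bash

python3 -m jog '[[7.7,-38.4,0,0,0,0.2],[7.7,-38.4,0,0,0,0.2],[7.7,-38.4,0,0,0,0.2],[7.7,-38.4,0,0,0,0.2],[7.7,-38.4,3,0,0,0.2],[7.7,-38.4,4,0,0,0.2],[7.7,-38.4,4,0,0,0.2],[7.7,-38.4,4,0,0,0.2]]'
python3 -m jog '[[0,0,0,0,0,0],[0,0,0,0,0,0]]'
python3 - <<'E'
from bub import *
c=ctrl.camera("wrist");bub(c);o=ctrl.get_obs();print(o["ee_pos"],o["eef_rot"],o["qpos"][5],[proj(c,(x,-.073,.117),True) for x in(.677,.685)])
cv2.imwrite("pics/w3.png",c["img"])
E
```

```text
time_s: 8.15
ee_pos: [0.6828, -0.0752, 0.3243]
eef_rot: [3.14, -0.002, -2.687]
force: [1.0, 0.7, -0.6]
grip_width: 0.0752
grip_force: 0.0
time_s: 8.35
ee_pos: [0.6823, -0.0736, 0.3245]
eef_rot: [3.14, -0.003, -2.688]
force: [-0.2, 0.6, 0.0]
grip_width: 0.0751
grip_force: 0.0
vial [0.5692 0.206  0.051 ] bub-vial mm [ 3.  18.3  0. ] 25
[ 0.68216608 -0.07246933  0.3254331 ] [ 3.14033729e+00 -1.48348859e-03 -2.68654377e+00] -2.185123100381505 [(np.float64(324.5778051983798), np.float64(277.9331943042687)), (np.float64(318.0378970670218), np.float64(290.42924949556544))]
```

View pics/w3.png

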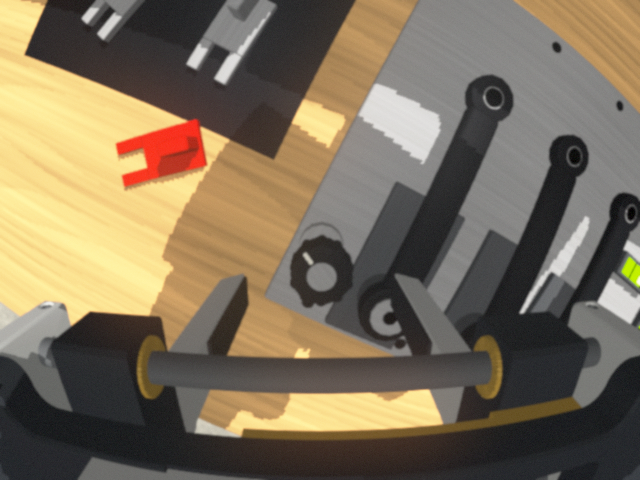

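```bash
python3 - <<'E'
from h import *
c=ctrl.camera("wrist");t=onz(c,321,272,.115,True);o=ctrl.get_obs()
R=Ro.from_euler("xyz",o["eef_rot"]).as_matrix();print(t,(R.T@(np.array([t[0],t[1],.109+ctrl.tcp_to_grasp])-o["ee_pos"])*100).round(2))
E
```

```text
[ 0.67585026 -0.07467927  0.115     ] [0.69 0.02 3.68]
```

```bash
python3 -m jog '[[0.7,0,0,0,0,0],[0.7,0,2,0,0,0],[0.7,0,3.6,0,0,0],[0.7,0,3.6,0,0,0]]' 65
python3 -m jog '[[0,0,0,0,0,0],[0,0,0,0,0,0],[0,0,0,0,0,0],[0,0,0,0,0,0],[0,0,0,0,0,0],[0,0,0,0,0,0]]' 10 40
python3 -m jog '[[0,0,0,0,0,0.14],[0,0,0,0,0,0.28],[0,0,0,0,0,0.42],[0,0,0,0,0,0.56],[0,0,0,0,0,0.7],[0,0,0,0,0,0.84],[0,0,0,0,0,0.98],[0,0,0,0,0,1.12]]'
python3 -m jog '[[0,0,0,0,0,0.14],[0,0,0,0,0,0.28],[0,0,0,0,0,0.42],[0,0,0,0,0,0.56],[0,0,0,0,0,0.7],[0,0,0,0,0,0.84],[0,0,0,0,0,0.98],[0,0,0,0,0,1.12]]'
python3 -m jog '[[0,0,0,0,0,0.14],[0,0,0,0,0,0.28],[0,0,0,0,0,0.42],[0,0,0,0,0,0.56],[0,0,0,0,0,0.7],[0,0,0,0,0,0.84],[0,0,0,0,0,0.98],[0,0,0,0,0,1.12]]'
python3 -m jog '[[0,0,0,0,0,0.14],[0,0,0,0,0,0.28],[0,0,0,0,0,0.42],[0,0,0,0,0,0.56],[0,0,0,0,0,0.7],[0,0,0,0,0,0.7]]'
python3 -m jog '[[0,0,0,0,0,0],[0,0,0,0,0,0],[0,0,0,0,0,0],[0,0,-4,0,0,0],[0,0,-8,0,0,0],[0,0,-12,0,0,0],[0,0,-12,0,0,0]]' 80
python3 - <<'E'
from bub import *
c=ctrl.camera("wrist");bub(c);o=ctrl.get_obs();print(o["ee_pos"],o["eef_rot"],o["qpos"])
cv2.imwrite("pics/w4.png",c["img"])
E
```

```text
time_s: 8.85
ee_pos: [0.6754, -0.0753, 0.2882]
eef_rot: [3.139, -0.003, -2.686]
force: [-0.1, -0.2, -0.5]
grip_width: 0.0609
grip_force: 0.0
time_s: 9.45
ee_pos: [0.676, -0.0753, 0.2914]
eef_rot: [3.14, 0.0, -2.686]
force: [-4.2, 5.2, 4.5]
grip_width: 0.0354
grip_force: 40.0
time_s: 10.25
ee_pos: [0.6761, -0.0743, 0.2918]
eef_rot: [3.139, -0.001, 2.472]
force: [-3.5, 13.3, 6.6]
grip_width: 0.0354
grip_force: 40.0
time_s: 11.05
ee_pos: [0.6766, -0.0739, 0.2922]
eef_rot: [3.139, -0.004, 1.353]
force: [6.0, 14.8, 6.0]
grip_width: 0.0352
grip_force: 40.0
time_s: 11.85
ee_pos: [0.6769, -0.0744, 0.2927]
eef_rot: [-3.141, -0.006, 0.232]
force: [9.1, 10.1, 5.1]
grip_width: 0.0351
grip_force: 40.0
time_s: 12.45
ee_pos: [0.6768, -0.0749, 0.2929]
eef_rot: [-3.138, -0.005, -0.468]
force: [8.0, 6.4, 8.1]
grip_width: 0.0353
grip_force: 40.0
time_s: 13.15
ee_pos: [0.6758, -0.076, 0.4171]
eef_rot: [-3.139, -0.009, -0.463]
force: [0.2, -0.6, 0.4]
grip_width: 0.0749
grip_force: 0.0
[ 0.67588076 -0.07605342  0.41349455] [-3.14033275 -0.00452058 -0.46338795] [-1.65878835e-01  5.95774760e-01  1.07959404e+00 -1.21324306e-04
  1.46153253e+00  1.86831554e+00]
```

```bash

python3 -m jog '[[-25,-15,3,0,0,-0.46],[-25,-15,5,0,0,-0.46],[-25,-15,5,0,0,-0.46],[-25,-15,5,0,0,-0.46],[-25,-15,5,0,0,-0.46],[-25,-15,5,0,0,-0.46],[-25,-15,5,0,0,-0.46],[-25,-15,5,0,0,-0.46]]'
python3 - <<'E'
from bub import *
c=ctrl.camera("wrist");bub(c);o=ctrl.get_obs();print(o["ee_pos"],o["eef_rot"],o["qpos"])
cv2.imwrite("pics/w5.png",c["img"])
E
```

```text
time_s: 14.0
ee_pos: [0.5191, 0.1705, 0.3597]
eef_rot: [3.141, 0.002, -0.002]
force: [1.0, -0.2, -0.1]
grip_width: 0.0751
grip_force: 0.0
vial [0.5991 0.2767 0.051 ] bub-vial mm [-0.   0.9  0. ] 333
vial [0.5684 0.2194 0.051 ] bub-vial mm [-0.1  1.4  0. ] 377
[0.51958171 0.16969769 0.35996883] [ 3.14112309e+00  1.02756262e-03 -3.00782415e-03] [ 2.48697868e-01  3.32755216e-01  1.58523750e+00 -2.11379548e-04
  1.22471208e+00  1.82257359e+00]
```

View pics/w5.png

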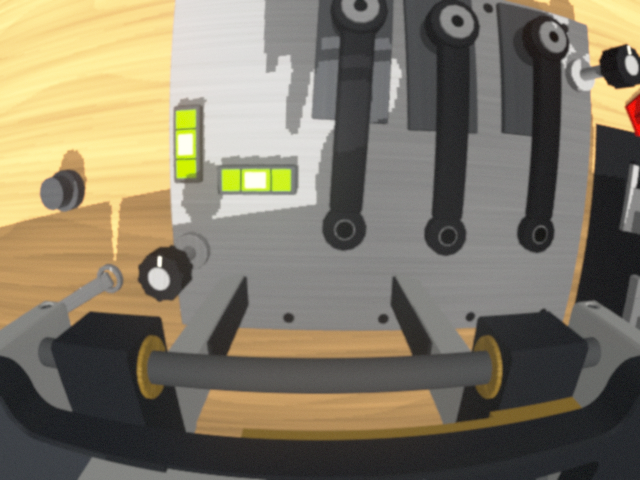

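```bash
cat > snap.py <<'E'
import sys,pickle
from h import *
c=ctrl.camera("wrist");pickle.dump({k:c[k] for k in("img","intrinsics","R","t")},open(sys.argv[1]+".pkl","wb"));cv2.imwrite(f"pics/{sys.argv[1]}.png",c["img"])
E
python3 snap.py v0
python3 -m jog '[[0,5,0,0,0,0],[0,10,0,0,0,0],[0,15,0,0,0,0],[0,15,0,0,0,0],[0,15,0,0,0,0],[0,15,0,0,0,0]]' |grep ee; python3 snap.py v1
python3 -m jog '[[0,5,0,0,0,0],[0,10,0,0,0,0],[0,15,0,0,0,0],[0,15,0,0,0,0],[0,15,0,0,0,0],[0,15,0,0,0,0]]' |grep ee; python3 snap.py v2
python3 -m jog '[[-5,3,0,0,0,0],[-10,6,0,0,0,0],[-12,7,2,0,0,0],[-12,7,4,0,0,0],[-12,7,4,0,0,0],[-12,7,4,0,0,0]]' |grep ee; python3 snap.py v3
python3 -m jog '[[0,5,0,0,0,0],[0,10,0,0,0,0],[0,15,0,0,0,0],[0,16,0,0,0,0],[0,16,0,0,0,0],[0,16,0,0,0,0]]' |grep ee; python3 snap.py v4
python3 - <<'E'
from h import *;import pickle
holes=[(.5328,.1505),(.5275,.0706),(.5292,-.0177)]
V=[pickle.load(open(f"v{i}.pkl","rb")) for i in range(5)]
for hx in holes:
    for i in range(3):
        c=V[i];u,v=proj(c,(*hx,.066),True);
        if not(20<u<620 and 20<v<300):continue
        x0,y0=int(u)-28,int(v)-28;g=cv2.cvtColor(c["img"],cv2.COLOR_BGR2GRAY)[max(y0,0):y0+56,max(x0,0):x0+56]
        g=cv2.resize(g,None,fx=4,fy=4,interpolation=cv2.INTER_CUBIC)
        for r0,r1 in((28,60),(62,110)):
            q=cv2.HoughCircles(g,cv2.HOUGH_GRADIENT,1.5,200,param1=80,param2=20,minRadius=r0,maxRadius=r1)
            print(hx,i,(u,v),None if q is None else (q[0,0]/4+[max(x0,0),max(y0,0),0]).round(1))
ims=[V[3]["img"],V[4]["img"]];cv2.imwrite("pics/p34.png",cv2.resize(np.vstack([a[0:300] for a in ims]),(640,600)))
E
```

```text
ee_pos: [0.5191, 0.0201, 0.3605]
eef_rot: [-3.141, 0.0, -0.004]
ee_pos: [0.5187, -0.1286, 0.3606]
eef_rot: [-3.141, 0.0, -0.001]
ee_pos: [0.3989, -0.1989, 0.3212]
eef_rot: [3.142, -0.0, -0.002]
ee_pos: [0.3983, -0.3584, 0.3208]
eef_rot: [-3.141, 0.0, -0.002]
(0.5328, 0.1505) 0 (np.float64(344.0113789368202), np.float64(228.42986060222083)) [350.7 230.9  14.8]
(0.5328, 0.1505) 0 (np.float64(344.0113789368202), np.float64(228.42986060222083)) [343.2 229.1  22.2]
(0.5328, 0.1505) 1 (np.float64(157.2376447759975), np.float64(229.5666001555535)) [158.8 236.1  14.8]
(0.5328, 0.1505) 1 (np.float64(157.2376447759975), np.float64(229.5666001555535)) [160.7 229.3  20.4]
(0.5328, 0.1505) 2 (np.float64(28.192221623524233), np.float64(231.18183732291104)) [ 33.6 233.6  14.8]
(0.5328, 0.1505) 2 (np.float64(28.192221623524233), np.float64(231.18183732291104)) [ 31.7 232.1  16.2]
(0.5275, 0.0706) 0 (np.float64(444.58775139077574), np.float64(235.2632080793552)) [442.4 241.3  14.4]
(0.5275, 0.0706) 0 (np.float64(444.58775139077574), np.float64(235.2632080793552)) [444.3 234.9  21. ]
(0.5275, 0.0706) 
[... 320 characters left out ...]
at64(90.33530698947274), np.float64(235.76682158607818)) [ 99.7 235.3  18.3]
(0.5292, -0.0177) 0 (np.float64(537.5142104074695), np.float64(233.67246772045723)) [543.7 236.3   9.6]
(0.5292, -0.0177) 0 (np.float64(537.5142104074695), np.float64(233.67246772045723)) [534.7 233.7  18.6]
(0.5292, -0.0177) 1 (np.float64(368.49884374530103), np.float64(232.621129804159)) [373.6 237.2  14.8]
(0.5292, -0.0177) 1 (np.float64(368.49884374530103), np.float64(232.621129804159)) [367.6 231.9  22.2]
(0.5292, -0.0177) 2 (np.float64(179.42513756223846), np.float64(232.86459456732192)) [181.2 239.8  14.4]
(0.5292, -0.0177) 2 (np.float64(179.42513756223846), np.float64(232.86459456732192)) [180.4 231.9  21.3]
```

View pics/p34.png

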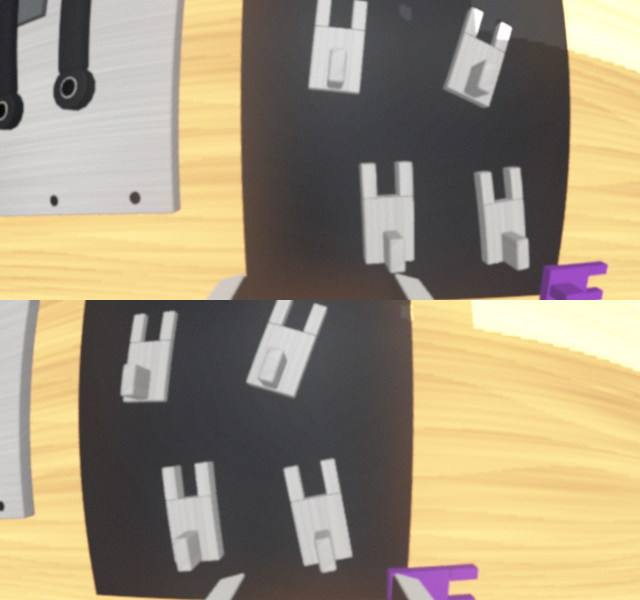

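```bash
python3 - <<'E'
from h import *;import pickle
V=[pickle.load(open(f"v{i}.pkl","rb")) for i in range(5)]
# packers: (view, left-front,right-front, back-left, back-right, front x)
P={"P1":(3,(317,26),(364,31),(309,91),(359,93),-9),"P2":(3,(473,9),(511,26),(444,88),(491,107),18),"P3":(3,(360,163),(412,161),(364,264),(414,262),18),"P4":(4,(284,167),(335,160),(305,267),(351,256),18)}
for n,(i,a,b,d,e,fx) in P.items():
    c=V[i];a,b,d,e=[onz(c,*p,.012,True)[:2] for p in(a,b,d,e)]
    f=(a+b)/2;k=(d+e)/2;x=(f-k)/np.linalg.norm(f-k);yaw=np.arctan2(x[1],x[0]);tab=k+x*.014
    print(n,"len",np.linalg.norm(f-k).round(4),fx+62,"wid",np.linalg.norm(a-b).round(4),np.linalg.norm(d-e).round(4),"yaw",yaw.round(3),"tab",tab.round(4))
# ring centres
for hx in [(.5328,.1505),(.5275,.0706),(.5292,-.0177)]:
    obs=[]
    for i in range(3):
        c=V[i];u,v=proj(c,(*hx,.066),True);u,v=int(u),int(v)
        if not(30<u<610):continue
        g=cv2.cvtColor(c["img"],cv2.COLOR_BGR2GRAY)[v-26:v+26,u-26:u+26]
        m=(g<45).astype(np.uint8);n,l,s,ce=cv2.connectedComponentsWithStats(1-m)
        best=[(s[j].tolist(),(ce[j]+[u-26,v-26]).round(1).tolist()) for j in range(1,n) if s[j,4]>15 and s[j,0]>0 and s[j,1]>0 and s[j,0]+s[j,2]<52 and s[j,1]+s[j,3]<52]
        print(hx,i,(u,v),best)
E
```

```text
P1 len 0.0531 53 wid 0.0369 0.0385 yaw -0.1 tab [ 0.5309 -0.2122]
P2 len 0.0794 80 wid 0.0373 0.0438 yaw -0.333 tab [ 0.5319 -0.3244]
P3 len 0.0826 80 wid 0.0416 0.0422 yaw 0.064 tab [ 0.3942 -0.2561]
P4 len 0.0803 80 wid 0.0398 0.0386 yaw 0.181 tab [ 0.3949 -0.3632]
(0.5328, 0.1505) 0 (344, 228) []
(0.5328, 0.1505) 1 (157, 229) []
(0.5275, 0.0706) 0 (444, 235) []
(0.5275, 0.0706) 1 (252, 235) []
(0.5275, 0.0706) 2 (90, 235) [([23, 18, 17, 20, 159], [95.1, 236.5])]
(0.5292, -0.0177) 0 (537, 233) [([19, 18, 18, 21, 170], [538.1, 234.7])]
(0.5292, -0.0177) 1 (368, 232) []
(0.5292, -0.0177) 2 (179, 232) []
```

```bash

python3 -m jog '[[-0.35,0.5,1,0,0,0],[-0.35,0.5,2,0,0,0],[-0.35,0.5,4,0,0,0],[-0.35,0.5,6.9,0,0,0],[-0.35,0.5,6.9,0,0,0],[-0.35,0.5,6.9,0,0,0],[-0.35,0.5,6.9,0,0,0],[-0.35,0.5,6.9,0,0,0]]' 0 20
python3 -m jog '[[0,0,0.2,0,0,0],[0,0,0.4,0,0,0],[0,0,0.6,0,0,0],[0,0,0.8,0,0,0],[0,0,0.8,0,0,0]]'
python3 -m jog '[[0,0,0.2,0,0,0],[0,0,0.4,0,0,0],[0,0,0.4,0,0,0],[0,0,0.4,0,0,0]]'
```

```text
time_s: 17.5
ee_pos: [0.3944, -0.3647, 0.2528]
eef_rot: [3.14, -0.001, -0.003]
force: [-0.2, -0.7, 0.1]
grip_width: 0.0144
grip_force: 0.0
time_s: 18.0
ee_pos: [0.3942, -0.3646, 0.2436]
eef_rot: [3.142, 0.0, -0.003]
force: [0.8, -0.6, -0.4]
grip_width: 0.0007
grip_force: 0.0
time_s: 18.4
ee_pos: [0.3943, -0.3649, 0.2432]
eef_rot: [3.14, -0.001, -0.003]
force: [-15.0, 12.6, 47.5]
grip_width: 0.0005
grip_force: 23.3
```

```bash

python3 -m jog '[[0,0,-4,0,0,0],[0,-5,-4,0,0,0],[0,-10.9,-4,0,0,0],[0,-10.9,-4,0,0,0],[0,-10.9,-1.2,0,0,0],[0,-10.9,-0.7,0,0,0],[0,-10.9,-0.5,0,0,0],[0,-10.9,-0.27,0,0,0]]' >/dev/null
python3 -m jog '[[0,0,0,0,0,0],[0,0,0,0,0,0],[0,0,0,0,0,0]]' | egrep 'ee_|force'
python3 -m jog '[[0,0,-4,0,0,0],[4,-1,-4,0,0,0],[9,-3,-4,0,0,0],[13.7,-4.4,-4,0,0,0],[13.7,-4.4,-3.7,0,0,0],[13.7,-4.4,-1,0,0,0],[13.7,-4.4,-0.5,0,0,0],[13.7,-4.4,0,0,0,0]]' >/dev/null
python3 -m jog '[[0,0,0,0,0,0],[0,0,0,0,0,0],[0,0,0,0,0,0]]' | egrep 'ee_|force'
python3 -m jog '[[0,0,-4,0,0,0],[0.1,4,-4,0,0,0],[0.1,8,-4,0,0,0],[0.1,11.2,-4,0,0,0],[0.1,11.2,-3.7,0,0,0],[0.1,11.2,-1,0,0,0],[0.1,11.2,-0.5,0,0,0],[0.1,11.2,0,0,0,0]]' >/dev/null
python3 -m jog '[[0,0,0,0,0,0],[0,0,0,0,0,0],[0,0,0,0,0,0]]' | egrep 'ee_|force'
python3 snap.py v5
```

```text
ee_pos: [0.3946, -0.2558, 0.2461]
force: [-23.2, 21.6, 66.0]
grip_force: 33.4
ee_pos: [0.5317, -0.2123, 0.2432]
force: [0.0, 0.0, 0.1]
grip_force: 0.0
ee_pos: [0.5325, -0.324, 0.2432]
force: [0.1, -0.7, 0.2]
grip_force: 0.0
```

```bash

python3 -m jog '[[0,0,0.2,0,0,0],[0,0,0.4,0,0,0],[0,0,0.48,0,0,0],[0,0,0.48,0,0,0],[0,0,0.48,0,0,0]]' | egrep 'ee_|force'
python3 - <<'E'
from h import *;import pickle
c=pickle.load(open("v0.pkl","rb"));
for a,b in [((344,230),(360,8)),((446,235),(457,22)),((539,235),(549,38))]:
    p=onz(c,*a,.066,True);q=onz(c,*b,.085,True);d=q-p;print(p.round(4),np.hypot(d[0],d[1]).round(3),np.arctan2(d[1],d[0]).round(3))
E
```

```text
ee_pos: [0.5325, -0.3241, 0.2403]
force: [-9.7, 7.1, 27.0]
grip_force: 13.3
[0.5316 0.1505 0.066 ] 0.163 -0.062
[0.5277 0.0694 0.066 ] 0.163 0.0
[ 0.528  -0.0195  0.066 ] 0.164 0.046
```

```bash

python3 -m jog '[[0,0,-5,0,0,0],[0,-3,-9,0,0,0],[0,-8,-9,0,0,0],[-0.4,-13,-9,0,0,0],[-0.4,-18,-9,0,0,0],[-0.4,-23,-9,0,0,0],[-0.4,-28,-9,0,0,0],[-0.4,-30.4,-9,0,0,0]]' | egrep 'ee_'
python3 -m jog '[[0,0,3,0,0,0],[0,0,5,0,0,0],[0,0,5.5,0,0,0],[0,0,5.8,0,0,0],[0,0,6,0,0,0],[0,0,6.1,0,0,0],[0,0,6.14,0,0,0],[0,0,6.14,0,0,0]]' | egrep 'ee_|force'
python3 -m jog '[[0,0,-2,0,0,0],[0,-4,-2,0,0,0],[0,-8.9,-2,0,0,0],[0,-8.9,-2,0,0,0],[0,-8.9,-0.6,0,0,0],[0,-8.9,-0.2,0,0,0],[0,-8.9,0,0,0,0],[0,-8.9,0,0,0,0]]' | egrep 'ee_|force'
python3 -m jog '[[0,0,-2,0,0,0],[0.2,-4,-2,0,0,0],[0.4,-8.1,-2,0,0,0],[0.4,-8.1,-2,0,0,0],[0.4,-8.1,-0.6,0,0,0],[0.4,-8.1,-0.2,0,0,0],[0.4,-8.1,0,0,0,0],[0.4,-8.1,0,0,0,0]]' | egrep 'ee_|force'
```

```text
ee_pos: [0.5289, -0.0168, 0.3278]
ee_pos: [0.5294, -0.0203, 0.2681]
force: [-7.7, -0.1, 15.0]
grip_force: 7.1
ee_pos: [0.5297, 0.068, 0.2658]
force: [-0.5, -0.1, -0.2]
grip_force: 0.0
ee_pos: [0.5338, 0.1488, 0.2658]
force: [-3.4, 0.0, 0.0]
grip_force: 1.2
```

```bash

python3 -m jog '[[0,0,0.1,0,0,0],[0,0,0.15,0,0,0],[0,0,0.15,0,0,0],[0,0,0.15,0,0,0]]' | egrep 'ee_|force'
python3 -m jog '[[0,0,-2,0,0,0],[-0.2,4,-2,0,0,0],[-0.4,8.1,-2,0,0,0],[-0.4,8.1,-2,0,0,0],[-0.4,8.1,-0.6,0,0,0],[-0.4,8.1,-0.2,0,0,0],[-0.4,8.1,0,0,0,0],[-0.4,8.1,0,0,0,0]]' | egrep 'ee_|force'
python3 snap.py v6
python3 - <<'E'
from bub import *;import pickle
bub(pickle.load(open("v6.pkl","rb")))
E
```

```text
ee_pos: [0.5337, 0.1489, 0.2653]
force: [-9.7, -1.8, 15.1]
grip_force: 8.4
ee_pos: [0.5296, 0.0696, 0.2641]
force: [-0.1, -0.5, 0.6]
grip_force: 0.0
vial [0.5994 0.2756 0.051 ] bub-vial mm [-0.4  2.3  0. ] 328
vial [0.5684 0.2172 0.051 ] bub-vial mm [-0.   3.2  0. ] 448
```

```bash

python3 -m jog '[[0,0,-4,0,0,0],[-1,4,-4,0,0,0],[-3,8.5,-4,0,0,0],[-4.5,13,-4,0,0,0],[-6,17.5,-4,0,0,0],[-6.7,21.6,-4,0,0,0],[-6.7,21.6,-4,0,0,0]]' 45 | egrep 'ee_'
python3 -m jog '[[-1,4.5,0,0,0,-0.1],[-2,9,0,0,0,-0.18],[-4,13.5,0,0,0,-0.18],[-6,18,0,0,0,-0.18],[-6.8,21.7,0,0,0,-0.18],[-6.8,21.7,4,0,0,-0.18],[-6.8,21.7,5,0,0,-0.18],[-6.8,21.7,5,0,0,-0.18]]' | egrep 'ee_|eef|width'
python3 - <<'E'
from h import *
c=ctrl.camera("wrist");cv2.imwrite("pics/g1.png",c["img"])
o=ctrl.get_obs();R=Ro.from_euler("xyz",o["eef_rot"]).as_matrix();print((R.T@(np.array([.3949,-.3632,.216])-o["ee_pos"])*100).round(2),o["ee_pos"])
E
```

```text
ee_pos: [0.4612, -0.1501, 0.3051]
ee_pos: [0.3936, -0.3626, 0.2535]
eef_rot: [-3.139, 0.002, 0.178]
grip_width: 0.042
[0.09 0.06 3.89] [ 0.39395118 -0.36277083  0.25491973]
```

View pics/g1.png

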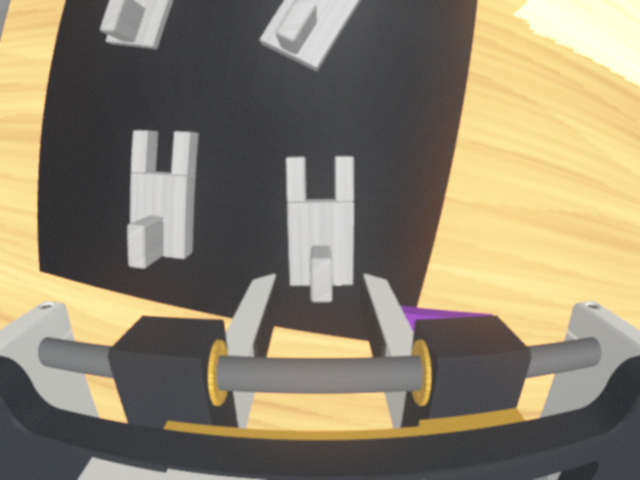

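```bash

python3 -m jog '[[0.1,0.1,2,0,0,0],[0.1,0.1,3.9,0,0,0],[0.1,0.1,3.9,0,0,0],[0.1,0.1,3.9,0,0,0]]' | egrep 'ee_|force'
python3 -m jog '[[0,0,0,0,0,0],[0,0,0,0,0,0],[0,0,0,0,0,0],[0,0,0,0,0,0],[0,0,0,0,0,0],[0,0,-4,0,0,0],[0,0,-8,0,0,0],[0,0,-10,0,0,0]]' 0 40 
python3 -m jog '[[1.5,-5,0,0,0,0.13],[3,-10,0,0,0,0.13],[4.5,-15,0,0,0,0.13],[6,-20,0,0,0,0.13],[8,-25,0,0,0,0.13],[9.5,-30,0,0,0,0.13],[10.2,-32.6,0,0,0,0.13],[10.2,-32.6,0,0,0,0.13]]' 
python3 - <<'E'
from h import *
c=ctrl.camera("wrist");cv2.imwrite("pics/g2.png",c["img"])
o=ctrl.get_obs();R=Ro.from_euler("xyz",o["eef_rot"]).as_matrix();print((R.T@(np.array([.437,-.0237,.256])-o["ee_pos"])*100).round(2),o["ee_pos"],o["eef_rot"])
E
```

```text
ee_pos: [0.395, -0.3642, 0.2172]
force: [-0.4, -0.3, 0.3]
grip_force: 0.0
time_s: 29.45
ee_pos: [0.3945, -0.3646, 0.3187]
eef_rot: [3.139, -0.002, 0.177]
force: [1.2, -0.3, -1.2]
grip_width: 0.0116
grip_force: 39.9
time_s: 30.25
ee_pos: [0.4375, -0.0219, 0.3157]
eef_rot: [-3.141, 0.0, 0.051]
force: [1.0, -0.4, -2.0]
grip_width: 0.0114
grip_force: 39.9
[-0.04 -0.01  5.96] [ 0.4374469  -0.02381837  0.31563954] [-3.14153805e+00  9.53276496e-05  5.06034009e-02]
```

View pics/g2.png

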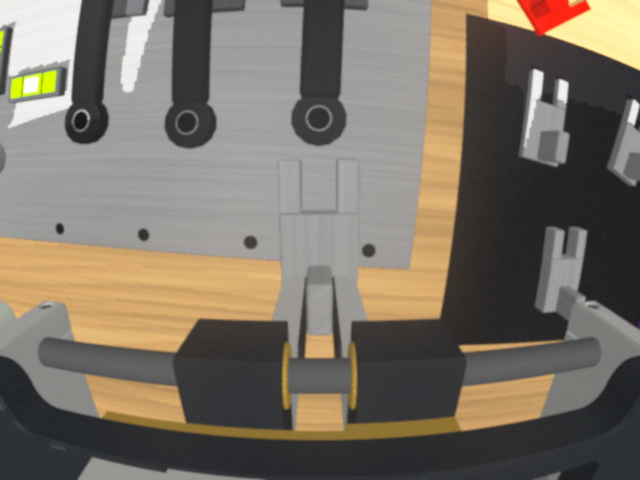

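```bash

python3 -m jog '[[0,0,3,0,0,0],[0,0,5,0,0,0],[0,0,5.5,0,0,0],[0,0,5.7,0,0,0],[0,0,5.8,0,0,0],[0,0,5.85,0,0,0],[0,0,5.85,0,0,0]]'
python3 -m jog '[[0.5,0,0,0,0,0],[1,0,0,0,0,0],[1.3,0,0,0,0,0],[1.6,0,0,0,0,0],[1.6,0,0,0,0,0]]'
```

```text
time_s: 31.0
ee_pos: [0.4376, -0.0257, 0.2577]
eef_rot: [3.141, -0.001, 0.047]
force: [0.1, 0.3, -1.5]
grip_width: 0.0116
grip_force: 39.9
time_s: 31.5
ee_pos: [0.4538, -0.0248, 0.2571]
eef_rot: [3.142, -0.0, 0.047]
force: [-0.3, 0.3, -1.9]
grip_width: 0.0119
grip_force: 39.9
```

```bash

python3 -m jog '[[0.5,0,0,0,0,0],[1,0,0,0,0,0],[1.5,0,0,0,0,0],[2,0,0,0,0,0],[2.4,0,0,0,0,0],[2.65,0,0,0,0,0],[2.65,0,0,0,0,0]]'
python3 snap.py v7
python3 -m jog '[[0,0,0.1,0,0,0],[0,0,0.1,0,0,0],[0,0,0.1,0,0,0]]' | egrep 'ee_|force:'
```

```text
time_s: 32.2
ee_pos: [0.4801, -0.0235, 0.2571]
eef_rot: [-3.142, 0.0, 0.047]
force: [-0.1, -0.1, -1.6]
grip_width: 0.0121
grip_force: 39.9
ee_pos: [0.4798, -0.0236, 0.2561]
force: [0.1, -0.7, -1.6]
grip_force: 39.9
```

View pics/v7.png

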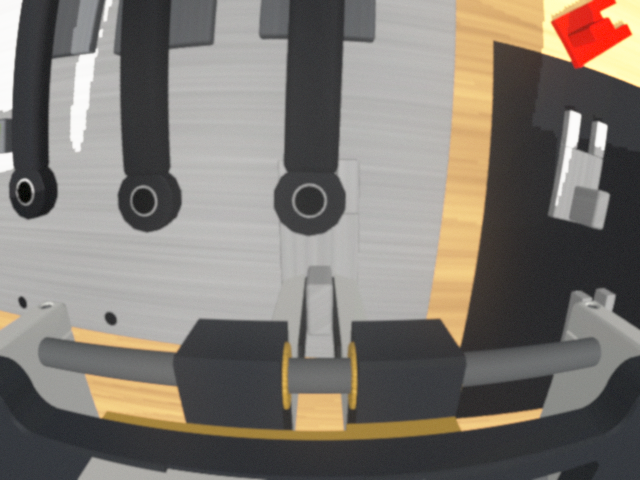

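```bash
python3 - <<'E'
from h import *;import pickle
c=pickle.load(open("v7.pkl","rb"))
print(onz(c,309,201,.0693,True),onz(c,145,201,.063,True),onz(c,358,160,.054,True),onz(c,281,160,.054,True))
E
python3 -m jog '[[0,-0.2,0,0,0,0],[0,-0.4,0,0,0,0],[0,-0.4,0.05,0,0,0],[0,-0.4,0.1,0,0,0],[0,-0.4,0.15,0,0,0],[0,-0.4,0.15,0,0,0]]'
```

```text
[ 0.52871189 -0.01695656  0.0693    ] [0.52550547 0.06697545 0.063     ] [ 0.54821194 -0.03973205  0.054     ] [ 0.54643477 -0.00201158  0.054     ]
time_s: 33.15
ee_pos: [0.4797, -0.0193, 0.2559]
eef_rot: [-3.141, -0.0, 0.047]
force: [-8.6, 3.7, 19.4]
grip_width: 0.0117
grip_force: 39.9
```

```bash

python3 -m jog '[[0,0,-0.1,0,0,0],[0,0,-0.1,0,0,0],[0,0,-0.1,0,0,0],[0,0,-0.1,0,0,0],[0,0,-3,0,0,0],[0,0,-7,0,0,0],[0,0,-8,0,0,0],[0,0,-8,0,0,0]]' 45 | egrep "ee_|force:|width"
python3 snap.py v8
python3 -m jog '[[0.5,5,0,0,0,0.1],[1,10,0,0,0,0.2],[2,15,0,0,0,0.3],[3,20,0,0,0,0.38],[3.5,25,0,0,0,0.38],[3.8,30,3,0,0,0.38],[3.8,30.7,7,0,0,0.38],[3.8,30.7,7,0,0,0.38]]' | egrep 'ee_|eef|width'
python3 - <<'E'
from h import *;import pickle
c=ctrl.camera("wrist");pickle.dump({k:c[k] for k in("img","intrinsics","R","t")},open("v9.pkl","wb"))
o=ctrl.get_obs();R=Ro.from_euler("xyz",o["eef_rot"]).as_matrix();print((R.T@(np.array([.5319,-.3244,.213])-o["ee_pos"])*100).round(2),o["ee_pos"],o["eef_rot"])
a=pickle.load(open("v8.pkl","rb"))["img"];cv2.imwrite("pics/p89.png",np.hstack([a[60:400,150:510],c["img"][60:400,150:510]]))
E
```

```text
ee_pos: [0.4798, -0.0196, 0.3358]
force: [0.1, -0.3, -0.7]
grip_width: 0.0424
grip_force: 0.0
ee_pos: [0.5303, -0.3258, 0.2562]
eef_rot: [-3.138, 0.012, -0.336]
grip_width: 0.0421
[ 0.09 -0.04  4.71] [ 0.53120862 -0.32474529  0.26008491] [-3.13938121  0.00775981 -0.33465813]
```

View pics/p89.png

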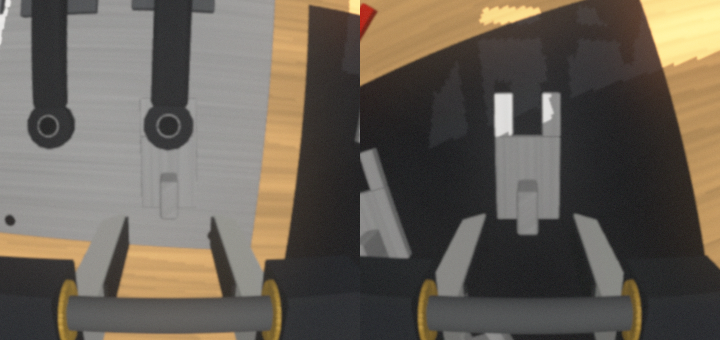

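```bash

python3 -m jog '[[0.1,0,2,0,0,0],[0.1,0,4,0,0,0],[0.1,0,4.7,0,0,0],[0.1,0,4.7,0,0,0],[0.1,0,4.7,0,0,0]]' | egrep 'ee_|force:'
python3 -m jog '[[0,0,0,0,0,0],[0,0,0,0,0,0],[0,0,0,0,0,0],[0,0,0,0,0,0],[0,0,0,0,0,0],[0,0,-4,0,0,0],[0,0,-8,0,0,0],[0,0,-12,0,0,0]]' 0 40  | egrep 'ee_|force:|width'
python3 -m jog '[[-2,-4,0,0,0,0],[-4.5,-8,0,0,0,0],[-7,-12,0,0,0,0],[-9.5,-16,0,0,0,0],[-12.2,-21.2,0,0,0,0],[-12.2,-21.2,0,0,0,0]]' | egrep 'ee_'
python3 -m jog '[[-2,-4,0,0,0,-0.1],[-4.5,-8,0,0,0,-0.2],[-7,-12,0,0,0,-0.27],[-9.5,-16,0,0,0,-0.27],[-12.2,-21.2,0,0,0,-0.27],[-12.2,-21.2,0,0,0,-0.27],[-12.2,-21.2,0,0,0,-0.27],[-12.2,-21.2,0,0,0,-0.27]]' | egrep 'ee_|width|eef'
python3 - <<'E'
from h import *;import pickle
c=ctrl.camera("wrist");cv2.imwrite("pics/g3.png",c["img"][60:380]);pickle.dump({k:c[k] for k in("img","intrinsics","R","t")},open("v10.pkl","wb"))
o=ctrl.get_obs();R=Ro.from_euler("xyz",o["eef_rot"]).as_matrix();print((R.T@(np.array([.4408,.1561,.254])-o["ee_pos"])*100).round(2),o["ee_pos"],o["eef_rot"])
E
```

```text
ee_pos: [0.5334, -0.3245, 0.2192]
force: [0.5, 0.3, 0.1]
grip_force: 0.0
ee_pos: [0.5328, -0.3247, 0.3388]
force: [0.2, -0.3, -1.3]
grip_width: 0.012
grip_force: 40.0
ee_pos: [0.4862, -0.081, 0.3378]
ee_pos: [0.4415, 0.1548, 0.3375]
eef_rot: [3.141, 0.0, -0.064]
grip_width: 0.012
[-0.08 -0.16  8.35] [0.4415194  0.15445005 0.33754769] [ 3.14130977e+00  1.58764926e-04 -6.45883167e-02]
```

View pics/g3.png

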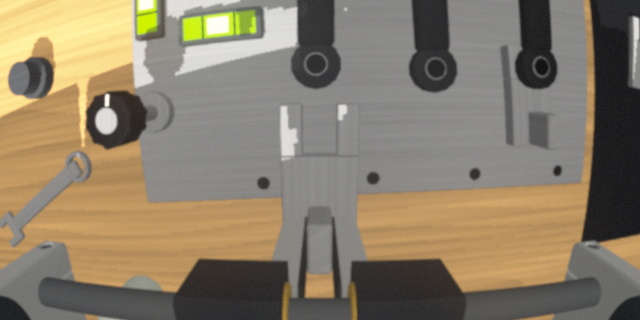

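```bash

python3 -m jog '[[-0.1,-0.2,4,0,0,0],[-0.1,-0.2,6.5,0,0,0],[-0.1,-0.2,7.5,0,0,0],[-0.1,-0.2,7.8,0,0,0],[-0.1,-0.2,7.9,0,0,0],[-0.1,-0.2,7.9,0,0,0],[-0.1,-0.2,7.9,0,0,0]]' | egrep 'ee_|force:'
python3 -m jog '[[0.5,0,0,0,0,0],[1,0,0,0,0,0],[1.3,0,0,0,0,0],[1.6,0,0,0,0,0],[1.6,0,0,0,0,0]]' | egrep 'ee_|force:'
```

```text
ee_pos: [0.4405, 0.1577, 0.2596]
force: [-0.1, -0.0, -2.1]
grip_force: 40.0
ee_pos: [0.4565, 0.1567, 0.2586]
force: [0.3, -0.1, -1.4]
grip_force: 40.0
```

```bash

python3 -m jog '[[0.5,0,0,0,0,0],[1,0.1,0,0,0,0],[1.5,0.1,0,0,0,0],[2,0.1,0,0,0,0],[2.4,0.1,0,0,0,0],[2.7,0.1,0,0,0,0],[2.7,0.1,0,0,0,0]]' | egrep 'ee_|force:'
python3 snap.py v11
python3 -m jog '[[0,0,0.05,0,0,0],[0,0,0.1,0,0,0],[0,0,0.15,0,0,0],[0,0,0.2,0,0,0],[0,0,0.2,0,0,0],[0,0,0.2,0,0,0]]' | egrep 'ee_|force:'
python3 - <<'E'
from h import *;import pickle
c=pickle.load(open("v11.pkl","rb"));g=cv2.cvtColor(c["img"],cv2.COLOR_BGR2GRAY);cv2.imwrite("pics/g4.png",cv2.resize(c["img"][110:310,200:440],(720,600),interpolation=cv2.INTER_CUBIC))
E
```

```text
ee_pos: [0.4833, 0.154, 0.2586]
force: [0.0, -0.3, -1.1]
grip_force: 40.0
ee_pos: [0.4829, 0.1541, 0.2577]
force: [-7.3, -2.5, 15.7]
grip_force: 40.0
```

View pics/g4.png

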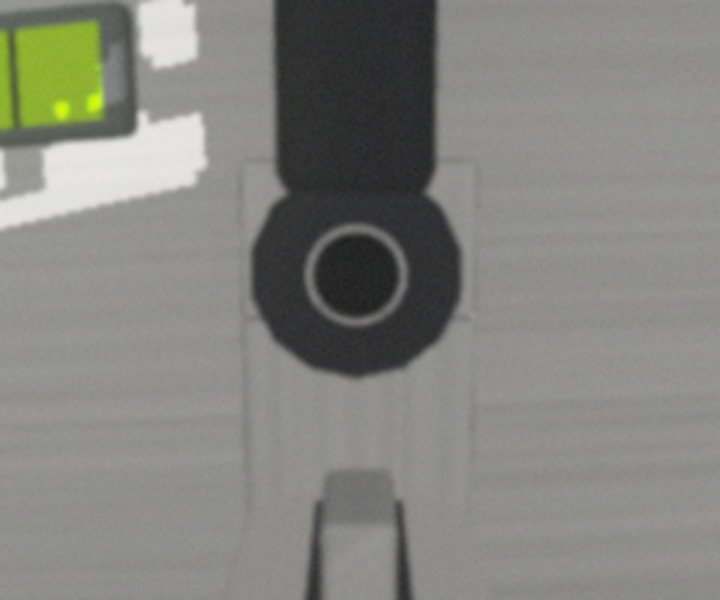

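```bash

python3 -m jog '[[0,0,-0.1,0,0,0],[0,0,-0.1,0,0,0],[0,0,-0.1,0,0,0],[0,0,-0.1,0,0,0],[0,0,-3,0,0,0],[0,0,-7,0,0,0],[0,0,-8,0,0,0],[0,0,-8,0,0,0]]' 45 | egrep "ee_|force:|width"
python3 -m jog '[[1,5,0,0,0,0.04],[2,10,0,0,0,0.04],[3,15,0,0,0,0.04],[4,20,0,0,0,0.04],[5,25,0,0,0,0.04],[6,30,0,0,0,0.04],[7.1,35,0,0,0,0.04],[7.1,36.2,0,0,0,0.04]]' | egrep 'ee_|eef|width'
python3 -m jog '[[0,0,3,0,0,0],[0,0,6,0,0,0],[0,0,7,0,0,0],[0,0,7,0,0,0],[0,0,7,0,0,0]]' | egrep 'ee_|eef|width'
python3 - <<'E'
from h import *;import pickle
c=ctrl.camera("wrist");pickle.dump({k:c[k] for k in("img","intrinsics","R","t")},open("v12.pkl","wb"));cv2.imwrite("pics/g5.png",c["img"][60:380])
o=ctrl.get_obs();R=Ro.from_euler("xyz",o["eef_rot"]).as_matrix();print((R.T@(np.array([.5309,-.2122,.213])-o["ee_pos"])*100).round(2),o["ee_pos"],o["eef_rot"])
E
```

```text
ee_pos: [0.4832, 0.1541, 0.3378]
force: [0.1, 0.0, -0.2]
grip_width: 0.0422
grip_force: 0.0
ee_pos: [0.5308, -0.2154, 0.3344]
eef_rot: [-3.141, 0.002, -0.106]
grip_width: 0.0425
ee_pos: [0.5313, -0.2116, 0.2673]
eef_rot: [3.141, -0.001, -0.103]
grip_width: 0.0426
[-0.05  0.05  5.47] [ 0.53136381 -0.21167851  0.26774978] [ 3.14107149e+00 -1.46202977e-03 -1.02928436e-01]
```

View pics/g5.png

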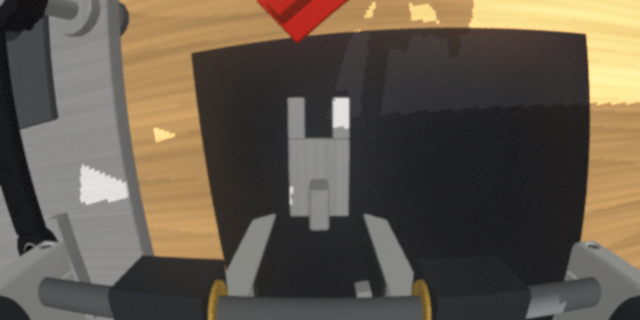

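```bash

python3 -m jog '[[0,0,2,0,0,0],[0,0,4,0,0,0],[0,0,5.6,0,0,0],[0,0,5.6,0,0,0],[0,0,5.6,0,0,0],[0,0,5.6,0,0,0]]' | egrep 'ee_|force:'
python3 -m jog '[[0,0,0,0,0,0],[0,0,0,0,0,0],[0,0,0,0,0,0],[0,0,0,0,0,0],[0,0,0,0,0,0]]' 0 40  | egrep 'ee_|force:|width'
python3 -m jog '[[0,0,-4,0,0,0],[0,0,-9,0,0,0],[0,0,-14,0,0,0],[0,0,-14,0,0,0]]' | egrep 'ee_|force:|width'
python3 -m jog '[[-2,-4.5,0,0,0,-0.1],[-4,-9,0,0,0,-0.1],[-6,-13.5,0,0,0,-0.1],[-8,-18,0,0,0,-0.1],[-10,-22.5,0,0,0,-0.1],[-12.3,-26.9,0,0,0,-0.1],[-12.3,-26.9,0,0,0,-0.1],[-12.3,-26.9,0,0,0,-0.1]]' | egrep 'ee_|width|eef'
python3 snap.py v13
python3 - <<'E'
from h import *;import pickle
c=pickle.load(open("v10.pkl","rb"));print(onz(c,436,128,.0633,True),onz(c,316,124,.0663,True),onz(c,541,126,.0693,True))
c=pickle.load(open("v13.pkl","rb"))
u,v=map(int,proj(c,(.527,.0685,.0633),True));g=cv2.cvtColor(c["img"],cv2.COLOR_BGR2GRAY)[v-22:v+23,u-22:u+23]
# light ring inside dark boss: remove outside by flood of large bright region
m=(g>(g[12:33,12:33].min()+np.percentile(g[10:35,10:35],90))/2).astype(np.uint8)
n,l,s,ce=cv2.connectedComponentsWithStats(m)
print((u,v),[(s[j].tolist(),(ce[j]+[u-22,v-22]).round(1).tolist()) for j in range(1,n) if s[j,4]>10])
o=ctrl.get_obs();print(o["ee_pos"],o["eef_rot"])
E
```

```text
ee_pos: [0.5314, -0.2118, 0.2122]
force: [1.0, -0.1, 0.1]
grip_force: 0.0
ee_pos: [0.5311, -0.2117, 0.2108]
force: [-0.8, 0.2, 1.6]
grip_width: 0.0119
grip_force: 40.0
ee_pos: [0.5315, -0.2119, 0.3575]
force: [0.4, -0.1, -1.1]
grip_width: 0.0118
grip_force: 40.0
ee_pos: [0.4362, 0.0692, 0.3503]
eef_rot: [3.141, 0.0, -0.001]
grip_width: 0.0116
[0.52594271 0.06745241 0.0633    ] [0.53113287 0.15081092 0.0663    ] [ 0.52951411 -0.01709974  0.0693    ]
(319, 124) [([0, 0, 15, 45, 252], [300.3, 124.8]), ([38, 0, 7, 16, 74], [338.8, 108.1]), ([12, 12, 24, 24, 222], [320.6, 125.6]), ([32, 32, 13, 13, 65], [337.6, 142.7])]
[0.43655224 0.06832471 0.35034909] [ 3.14138576e+00  2.61032549e-04 -2.64555075e-03]
```

```bash

python3 -m jog '[[0,0.1,4,0,0,0],[0,0.1,7,0,0,0],[0,0.1,9,0,0,0],[0,0.1,9.6,0,0,0],[0,0.1,9.8,0,0,0],[0,0.1,9.85,0,0,0],[0,0.1,9.85,0,0,0],[0,0.1,9.85,0,0,0]]' | egrep 'ee_|force:'
python3 -m jog '[[0.5,0,0,0,0,0],[1,0,0,0,0,0],[1.3,0,0,0,0,0],[1.6,0,0,0,0,0],[1.6,0,0,0,0,0]]' | egrep 'ee_|force:'
```

```text
ee_pos: [0.4366, 0.0675, 0.2529]
force: [-0.4, -0.3, -2.1]
grip_force: 40.0
ee_pos: [0.4528, 0.0675, 0.2521]
force: [0.0, 0.4, -3.3]
grip_force: 40.0
```

```bash

python3 -m jog '[[0,0,0.07,0,0,0],[0.5,0,0.07,0,0,0],[1,0,0.07,0,0,0],[1.5,0,0.07,0,0,0],[2,0,0.07,0,0,0],[2.55,0,0.07,0,0,0],[2.55,0,0.07,0,0,0],[2.55,0,0.07,0,0,0]]' | egrep 'ee_|force:'
python3 snap.py v14
python3 -m jog '[[0,0,0.05,0,0,0],[0,0,0.1,0,0,0],[0,0,0.15,0,0,0],[0,0,0.15,0,0,0]]' | egrep 'ee_|force:'
```

```text
ee_pos: [0.4779, 0.0674, 0.2514]
force: [-0.7, 0.3, -1.6]
grip_force: 40.0
ee_pos: [0.4778, 0.0674, 0.2507]
force: [-6.0, -1.2, 11.1]
grip_force: 40.0
```

```bash

python3 -m jog '[[0,0,-0.1,0,0,0],[0,0,-0.1,0,0,0],[0,0,-0.1,0,0,0],[0,0,-0.1,0,0,0],[0,0,-3,0,0,0],[0,0,-7,0,0,0],[-2,-4,-12,0,0,0],[-2,-4,-12,0,0,0]]' 45 | egrep "ee_|force:|width"
python3 -m jog '[[0,0,0,0,0,0],[0,0,0,0,0,0],[0,0,0,0,0,0],[0,0,0,0,0,0]]' | egrep "ee_|force:"
python3 snap.py v15
python3 - <<'E'
from bub import *;import pickle
c=pickle.load(open("v15.pkl","rb"));bub(c);print(proj(c,(.6,.277,.051),True))
# tab tops: bright-vs-plate hard; use tab edges: report gradient-based centre of tab in image row through expected tab top
g=cv2.cvtColor(c["img"],cv2.COLOR_BGR2GRAY).astype(float)
for n,h,yaw,t in(("a",(.526,.0672),0,.008),("b",(.5313,.1507),-.064,.011),("c",(.529,-.017),.047,.014)):
    x=np.array([np.cos(yaw),np.sin(yaw)]);y=np.array([-x[1],x[0]])
    # lateral edge profile on packer body at -22mm behind origin: sample across +-30mm
    s=np.arange(-30,30.1,.5)/1e3;prof=np.zeros(len(s))
    for d in np.arange(-.026,-.020,.001):
        for k,q in enumerate(s):
            p=np.array(h)+x*d+y*q;u,v=proj(c,(*p,.04+t),True);prof[k]+=cv2.getRectSubPix(g.astype(np.float32),(1,1),(u,v))[0,0]/6
    dp=np.abs(np.gradient(cv2.GaussianBlur(prof[None].astype(np.float32),(5,1),0)[0]));L=np.argmax(dp*(s<-.012)*(s>-.027));Rr=np.argmax(dp*(s>.012)*(s<.027))
    # longitudinal: prong tip edge at y=+-14mm
    r=np.arange(8,28,.5)/1e3;tip=[]
    for q in(.0165,-.0165):
        pr=np.array([cv2.getRectSubPix(g.astype(np.float32),(1,1),proj(c,(*(np.array(h)+x*d+y*q),.04+t),True))[0,0] for d in r]);tip.append(r[np.argmax(np.abs(np.gradient(pr)))]*1e3)
    print(n,"edges mm",s[L]*1e3,s[Rr]*1e3,"tips",tip)
# top view: grey packers on the mat
c=ctrl.camera("top");sub=c["img"][190:320,366:490].astype(int);m=((sub.min(2)>75)&(sub.max(2)-sub.min(2)<30)).astype(np.uint8)
k,l,s,ce=cv2.connectedComponentsWithStats(m);print([(s[i,4],(ce[i]+[366,190]).round()) for i in range(1,k) if s[i,4]>60])
E
```

```text
ee_pos: [0.4575, 0.1087, 0.3733]
force: [-0.5, -0.2, -0.5]
grip_width: 0.0423
grip_force: 0.0
ee_pos: [0.4583, 0.1069, 0.3687]
force: [0.1, -0.2, 0.5]
grip_force: 0.0
vial [0.5988 0.2766 0.051 ] bub-vial mm [0.1 1.3 0. ] 261
vial [0.568 0.219 0.051] bub-vial mm [0.4 1.3 0. ] 339
(np.float64(122.5658634263821), np.float64(80.9331885429275))
a edges mm -18.5 19.0 tips [np.float64(19.5), np.float64(8.0)]
b edges mm -19.0 21.0 tips [np.float64(11.0), np.float64(17.0)]
c edges mm -15.5 24.5 tips [np.float64(26.5), np.float64(14.0)]
[(np.int32(322), array([412., 282.]))]
```

```bash

python3 -m jog '[[0,4,0,0,0,0],[0,8,0,0,0,0],[0,12.4,0,0,0,0],[0,12.4,0,0,0,0],[0,12.4,0,0,0,0],[0,12.4,0,0,0,0],[0,12.4,0,0,0,0]]' | egrep "ee_|force:"
python3 snap.py v16
python3 - <<'E'
from h import *;import pickle
c=pickle.load(open("v16.pkl","rb"));g=cv2.cvtColor(c["img"],cv2.COLOR_BGR2GRAY).astype(np.float32);S=lambda p,z:cv2.getRectSubPix(g,(1,1),proj(c,(*p,z),True))[0,0]
h=np.array((.529,-.017));x=np.array([np.cos(.047),np.sin(.047)]);y=np.array([-x[1],x[0]])
s=np.arange(-30,30.1,1)/1e3;pr=np.mean([[S(h+x*d+y*q,.054) for q in s] for d in np.arange(-.028,-.02,.001)],0);print("lateral",list(zip((s*1e3).astype(int).tolist(),pr.astype(int).tolist())))
r=np.arange(8,28.,1)/1e3
for q in(.017,-.017):print("tip",q,[(round(d*1e3),int(np.mean([S(h+x*d+y*(q+e),.054) for e in(-.001,0,.001)]))) for d in r])
E
```

```text
ee_pos: [0.4577, -0.0156, 0.3698]
force: [0.2, 0.4, -0.8]
grip_force: 0.0
lateral [(-30, 153), (-29, 153), (-28, 153), (-27, 152), (-26, 152), (-25, 152), (-24, 152), (-23, 152), (-22, 152), (-21, 149), (-20, 147), (-19, 149), (-18, 151), (-17, 151), (-16, 151), (-15, 154), (-14, 154), (-13, 154), (-12, 155), (-11, 155), (-10, 156), (-9, 155), (-8, 153), (-7, 151), (-6, 150), (-5, 151), (-4, 151), (-3, 150), (-2, 149), (-1, 149), (0, 149), (1, 152), (2, 154), (3, 155), (4, 153), (5, 152), (6, 151), (7, 150), (8, 153), (9, 154), (10, 154), (11, 153), (12, 152), (13, 151), (14, 152), (15, 154), (16, 155), (17, 154), (18, 151), (19, 146), (20, 145), (21, 151), (22, 154), (23, 154), (24, 155), (25, 154), (26, 155), (27, 155), (28, 155), (29, 155), (30, 155)]
tip 0.017 [(8, 148), (9, 154), (10, 156), (11, 157), (12, 158), (13, 158), (14, 158), (15, 159), (16, 158), (17, 157), (18, 154), (19, 151), (20, 152), (21, 150), (22, 151), (23, 151), (24, 153), (25, 153), (26, 152), (27, 151)]
tip -0.017 [(8, 147), (9, 153), (10, 155), (11, 156), (12, 157), (13, 158), (14, 157), (15, 158), (16, 158), (17, 156), (18, 150), (19, 147), (20, 149), (21, 151), (22, 151), (23, 152), (24, 150), (25, 150), (26, 148), (27, 148)]
```

The edges of packer 14 lie at -20 and +19.5 mm with its tips at +18.5 mm, so it is centred under the hole.

```bash
python3 -c "
from station import ctrl
print(ctrl.hand_in())"
```

```text
the job is handed in; nothing more can be done
None
```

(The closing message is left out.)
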